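Find the seed bottle with the loose lid, screw it home and set it aside

ROBOT

A 6-joint arm with a two-finger parallel gripper is mounted at the origin on a cart in front of the work surface, level with it; the furniture and walls round the work are solid. World frame = base frame: x ahead of the robot, y to its left, z up, the work surface at z = 0. Lengths are in m, angles in rad, forces in N, time in s.
With the tool pointing down it reaches from about 0.25 to 0.775 m from the base axis. Payload 4 kg.
Tool frame: the origin (TCP) lies where the fingers leave the gripper's body, on its centre line; the fingertips stand 97 mm ahead of it and the grasp point (between the pads) lies 78 mm ahead of it; z points along the fingers, x is the direction in which the jaws open and shut, and the axes are right-handed (so a half turn about z gives the same grasp; the last joint's range is limited). The gripper opens to 94 mm and grips with 3 to 60 N. Pads are 16 mm wide; open, the fingers measure 119 mm over their backs; the gripper's body (75 mm by 177 mm) begins 78 mm behind the grasp point.
Start: joints at [-1.36, 0.087, 1.371, -0, 1.684, -0.103], TCP at [0.17, -0.523, 0.303] pointing down, gripper open.
Joint ranges: [-3.1, 3.1], [-0.76, 2.03], [0.27, 2.55], [-1.08, 4.22], [0.17, 2.65], [-2.57, 2.57]. Speed limits (rad/s): [2.79, 2.79, 3.14, 3.14, 3.14, 3.14].

INTERFACE

Orientations are given as [roll, pitch, yaw] about the fixed x, y, z axes, in that order (R = Rz(yaw) Ry(pitch) Rx(roll)).
In Python, from bench import * gives the robot as it stands.
- The arm moves only by the tool jog_arm, never from a script. Its argument "moves" is a list of rows, each a list of 7 numbers: the turn, a rotation vector about the world's x, y, z in rad, then the shift along the world's x, y, z in mm, then the finger opening in mm, from 0 to 94. In form: [[rx, ry, rz, tx, ty, tz, fingers], ...]. A call has 1 to 12 rows; each row shifts and turns the commanded pose from where the row before left it; what a row does not reach is not made up. A row lasts 1/8 s, in which the tool goes at most 62.5 mm and 10.7 degrees, less where a joint would pass 70% of its speed; a pose out of reach is approached as far as the arm can. A call is refused whole if a number of a shift passes 62.5 or a number of a turn 0.188, either way. A call with a gripper value outside its range is refused whole. The fingers move at their own pace and stop on an object; the grip force is fixed at half the most. Time passes only in rows, so rows that do not move let the fingers close. It gives the time, the measured TCP pose, the force and the opening at its end, in the units of the state.
- get_obs(): the state, without advancing time (a new reading comes with each control period).
- snapshot(name): name is "side" or "top" or "wrist"; returns the picture (384x512x3 uint8, red, green, blue); there is no depth.
- get_calibration(name): a dict with "camera_matrix" (3x3 intrinsics, pixels), "R" (3x3) and "t" (3): a world point X has camera coordinates R X + t. Camera axes: x right, y down, z forward; pixel columns grow to the right and rows downward; lengths in m; the calibration is good to about 2 mm. A picture is of the moment at which its call begins: read the wrist's pose just before it. get_calibration takes no time and is no camera call; for the wrist camera it gives the pose at the moment of the call.
- close_job(): hands the job in, once; it reports no verdict.
Trained networks look in the newest picture that a camera, given by its name, has taken for a name from the list of things; names that differ only in an ending like _2 or _b are one class to them, and where a whole thing is asked for, a point or a joint stands for the part that bears it (a point fixed in the world has none). Each returns a list of dicts, best first, with "conf" (0 to 1); they miss things now and then, are a little off and sometimes report something else, mostly with a low value. They report only what shows in the picture. A call takes as long as a camera call. They do not tell look-alikes from the thing itself.
- look_for(label, camera): "bbox" ([left, top, right, bottom] in pixels, round what is visible of it).
The state is a dict: "time": time; "joint_positions": joint angles; "qvel": joint speeds; "joint_torque": joint torques, N m; "tool_pos": TCP position; "ee_rot": TCP orientation; "wrist_force": force on the tool from outside, world axes, zero at the start; "wrist_torque": the same for the moment, N m; "width": finger opening in m.
Only numpy, scipy, OpenCV 4.12 (cv2) and the standard library are available. Lean on these libraries where they do the work, as an engineer would, in place of code of your own. Each camera call takes 0.05 s, during which the arm holds its last target.

TASK

One of the three seed bottles in the grey rack failed the leak check because its screw lid is loose. Feel for it by trying the lids with a light twist, never enough to unscrew a lid or strain a sound one; screw the loose one fully home by feel, without forcing it, while the rack holds its bottle, then stand that bottle upright in the blue tray for the re-check. Leave the sound bottles in the rack with their lids as they are, and everything else where it lies.

Things in the scene. Friction and masses are not known exactly. Their poses are not given: they have to be found in the camera images.
- bottle_rack: Grey bottle rack that does not move, 82 x 250 x 34 mm, its long side roughly across the robot's view. Origin: centre of its underside; y along its length, z up. Three square pockets, 59 mm wide and 26 mm deep (floor 8 mm above the table), lie at y = -78, 0 and +78 mm; each holds one bottle and keeps it from turning, with about 3 degrees of play either way.
- bottle_a: One of three like square white plastic seed bottles in the rack (which stands in which pocket varies), 56 x 56 mm, 60 mm to the shoulder, 93.5 mm tall with its lid, about 0.2 kg, loose. Origin: centre of its underside; z up. One bottle of the three, and only one, has a loose lid.
- lid_a_top (a point): Centre of the flat top of bottle_a's lid: round orange ribbed screw lid, 50 mm across, 21.5 mm tall, its lower rim 12 mm above the square shoulder. Grip it round the rim from above; the bottle can be carried by it. A white bar on top lies on its x axis. The loose lid turns either way with under 0.2 N m, a sound one holds; 0.3 to 0.5 N m tries or seats a lid, over 0.6 N m (or a hard push down) spoils it.
- lid_a (a joint): Angle of bottle_a's lid on its bottle (rad), counted from an arbitrary mark and near 0 at the start for every lid, so it does not tell which is loose. It grows anticlockwise from above (unscrewing), falls clockwise. The loose lid, screwed down, meets a firm stop after 20 to 35 degrees. The gasket is springy: a held lid still winds up about 3 degrees at 0.5 N m and springs back, which this value leaves out.
- bottle_b: One of three like square white plastic seed bottles in the rack (which stands in which pocket varies), 56 x 56 mm, 60 mm to the shoulder, 93.5 mm tall with its lid, about 0.2 kg, loose. Origin: centre of its underside; z up. One bottle of the three, and only one, has a loose lid.
- lid_b_top (a point): Centre of the flat top of bottle_b's lid: round orange ribbed screw lid, 50 mm across, 21.5 mm tall, its lower rim 12 mm above the square shoulder. Grip it round the rim from above; the bottle can be carried by it. A white bar on top lies on its x axis. The loose lid turns either way with under 0.2 N m, a sound one holds; 0.3 to 0.5 N m tries or seats a lid, over 0.6 N m (or a hard push down) spoils it.
- lid_b (a joint): Angle of bottle_b's lid on its bottle (rad), counted from an arbitrary mark and near 0 at the start for every lid, so it does not tell which is loose. It grows anticlockwise from above (unscrewing), falls clockwise. The loose lid, screwed down, meets a firm stop after 20 to 35 degrees. The gasket is springy: a held lid still winds up about 3 degrees at 0.5 N m and springs back, which this value leaves out.
- bottle_c: One of three like square white plastic seed bottles in the rack (which stands in which pocket varies), 56 x 56 mm, 60 mm to the shoulder, 93.5 mm tall with its lid, about 0.2 kg, loose. Origin: centre of its underside; z up. One bottle of the three, and only one, has a loose lid.
- lid_c_top (a point): Centre of the flat top of bottle_c's lid: round orange ribbed screw lid, 50 mm across, 21.5 mm tall, its lower rim 12 mm above the square shoulder. Grip it round the rim from above; the bottle can be carried by it. A white bar on top lies on its x axis. The loose lid turns either way with under 0.2 N m, a sound one holds; 0.3 to 0.5 N m tries or seats a lid, over 0.6 N m (or a hard push down) spoils it.
- lid_c (a joint): Angle of bottle_c's lid on its bottle (rad), counted from an arbitrary mark and near 0 at the start for every lid, so it does not tell which is loose. It grows anticlockwise from above (unscrewing), falls clockwise. The loose lid, screwed down, meets a firm stop after 20 to 35 degrees. The gasket is springy: a held lid still winds up about 3 degrees at 0.5 N m and springs back, which this value leaves out.
- recheck_tray: Shallow blue open tray that does not move, 115 x 190 x 22 mm, walls and floor 4 mm. Origin: centre of its underside; x across its short side, y along its long side.
- dropper_1: Bystander: amber glass dropper bottle, 36 mm across, 106 mm tall. Origin: centre of its underside.
- dropper_2: Bystander: amber glass dropper bottle, 41 mm across, 119 mm tall. Origin: centre of its underside.
- petri_1: Bystander: lidded petri dish, 72 mm across, 14 mm tall. Origin: centre of its underside.
- petri_2: Bystander: lidded petri dish, 71 mm across, 14 mm tall. Origin: centre of its underside.
- seed_jar: Bystander: glass seed jar with a green lid, 54 mm across, 70 mm tall. Origin: centre of its underside.
- petri_3: Bystander: lidded petri dish, 64 mm across, 14 mm tall. Origin: centre of its underside.
Mind the look-alikes: they are no part of the job. Leave any purple look-alike of the bottle_b alone.

How it is judged:
By the outcome, as a careful person would: the job done as asked, in the order asked, and still so for the second after the job is handed in, with the robot touching nothing.
It also fails if it takes over 72 s, if anything falls off the work surface, if the arm or the gripper's body presses on something with over 40 N, if the wrist force passes 120 N, or if a joint passes its speed limit or range.

## Working session

There is one attempt and no reset: what is moved stays moved. The work goes in short steps, Python scripts to look and compute and a tool call to move; the robot and the scene stay as the last step left them, time stands still between calls to the robot, and variables do not carry over. Pictures are saved under pics/ and viewed, and the job is handed in when it is done.

Besides the shell and the picture viewer there is one more tool, called after "Emit:" by a JSON object that holds its "api" and its "payload", one argument or row to a line. jog_arm: Moves the arm, as the interface text tells. Its arguments: {"type":"object","properties":{"moves":{"type":"array","items":{"type":"array","items":{"type":"number"}}}},"required":["moves"]}

```bash
mkdir -p pics; ls
python3 - <<'E'
from bench import *
import cv2
o=get_obs();print(o)
for n in ["top","side","wrist"]:
    im=snapshot(n);cv2.imwrite(f"pics/{n}0.png",im[:,:,::-1])
    c=get_calibration(n);print(n,c)
E
```

```text
pics
{'time': 0.0, 'joint_positions': array([-1.36009237e+00,  8.79349776e-02,  1.37222267e+00, -1.94105886e-05,
        1.68359878e+00, -1.03099016e-01]), 'qvel': array([ 0.00189979,  0.00135975, -0.00010536,  0.00025786, -0.00163455,
       -0.00026971]), 'joint_torque': array([-3.65308470e-04, -3.40176451e+01, -3.02429116e+01,  7.17291771e-02,
        3.31246108e-02, -1.74537199e-04]), 'tool_pos': array([ 0.16969453, -0.52281762,  0.30153092]), 'ee_rot': array([-3.14138915e+00,  2.15427320e-03, -1.25699530e+00]), 'wrist_force': array([-0.53480514,  0.54298518, -0.46591558]), 'wrist_torque': array([ 0.01941375,  0.01716098, -0.05847094]), 'width': 0.09425123054229627}
top {'camera_matrix': array([[475.88756777,   0.        , 253.46509725],
       [  0.        , 475.88756777, 191.09260018],
       [  0.        ,   0.        ,   1.        ]]), 'R': array([[ 0.02772704, -0.99932258,  0.02419886],
       [-0.98206776, -0.03174835, -0.18583584],
       [ 0.18647823, -0.01861225, -0.98228278]]), 't': array([-0.0867128 ,  0.64144557,  1.28621092])}
side {'camera_matrix': array([[381.25599947,   0.        , 249.98016339],
       [  0.        , 381.25599947, 192.59908479],
       [  0.        ,   0.        ,   1.        ]]), 'R': array([[ 0.73730991,  0.67548015,  0.01003335],
       [ 0.4562655 , -0.48696697, -0.74477175],
       [-0.49819262,  0.55370546, -0.66724386]]), 't': array([-0.42166922, -0.24030077,  1.48991622])}
wrist {'camera_matrix': array([[318.95320199,   0.        , 253.89167375],
       [  0.        , 318.95320199, 193.17807453],
       [  0.        ,   0.        ,   1.        ]]), 'R': array([[ 0.30941654, -0.95092371, -0.00234438],
       [-0.91898063, -0.29965457,  0.25628448],
       [-0.24440949, -0.07714421, -0.96659856]]), 't': array([-0.54856373, -0.02787152,  0.39095685])}
```

View pics/top0.png

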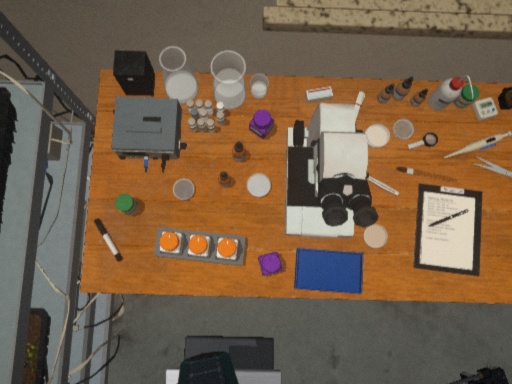

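View pics/side0.png

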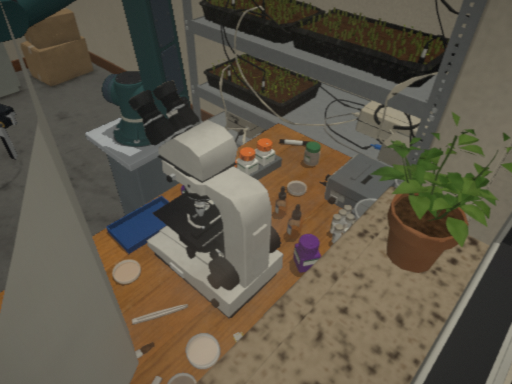

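Run:
```python
from bench import *
for cam in ["top","side"]:
  snapshot(cam)
  for l in ["bottle_a","lid_a_top","bottle_rack","recheck_tray"]:
    for d in look_for(l,cam): print(cam,l,round(d["conf"],2),[round(float(v),1) for v in d["bbox"]])
```

```text
top bottle_a 0.82 [257.7, 252.2, 283.2, 273.5]
top bottle_a 0.81 [161.2, 230.3, 184.5, 255.6]
top bottle_a 0.64 [215.7, 238.6, 238.3, 260.4]
top bottle_a 0.56 [248.1, 112.1, 273.8, 138.6]
top bottle_a 0.55 [189.9, 234.8, 211.2, 258.5]
top lid_a_top 0.53 [160.9, 234.1, 178.2, 251.8]
top lid_a_top 0.49 [217.8, 236.9, 236.8, 255.7]
top lid_a_top 0.32 [362.8, 227.7, 386.5, 248.6]
top bottle_rack 0.94 [157.1, 225.5, 247.7, 266.7]
top bottle_rack 0.6 [189.5, 235.8, 212.6, 258.6]
top bottle_rack 0.32 [171.5, 178.0, 195.5, 202.5]
top recheck_tray 0.7 [293.6, 247.6, 364.7, 295.6]
side bottle_a 0.95 [235.5, 143.0, 258.1, 175.7]
side bottle_a 0.78 [253.1, 139.5, 274.8, 164.4]
side bottle_a 0.73 [294.6, 235.8, 321.7, 274.4]
side bottle_a 0.48 [234.5, 148.5, 253.7, 159.5]
side lid_a_top 0.73 [255.0, 137.7, 274.2, 149.4]
side bottle_rack 0.88 [251.5, 153.1, 282.1, 182.4]
side bottle_rack 0.63 [254.1, 141.3, 273.2, 148.5]
side bottle_rack 0.54 [234.9, 145.2, 258.7, 173.5]
side recheck_tray 0.6 [105.8, 197.8, 169.3, 254.1]
```

The top view shows three orange lids at (170,241), (199,244) and (228,247) in the grey rack. The purple look-alikes are at (271,263) and (261,122), and the tray is at (329,271). Next I'll measure these.

```bash
cat > h.py <<'E'
from bench import *
import numpy as np, cv2
def ray(c,uv,z):
    K,R,t=c["camera_matrix"],c["R"],c["t"]
    d=R.T@np.linalg.inv(K)@np.array([uv[0],uv[1],1.]); o=-R.T@t
    return o+d*(z-o[2])/d[2]
def proj(c,X):
    p=c["camera_matrix"]@(c["R"]@np.asarray(X)+c["t"]); return p[:2]/p[2]
def orange(im):
    h=cv2.cvtColor(im,cv2.COLOR_RGB2HSV)
    return cv2.inRange(h,(5,150,120),(20,255,255))
E
python3 - <<'E'
from h import *
im=snapshot("top");c=get_calibration("top")
m=orange(im);m=cv2.morphologyEx(m,cv2.MORPH_CLOSE,np.ones((5,5)))
mm=np.zeros_like(m);mm[225:270,150:250]=m[225:270,150:250]
n,l,s,ce=cv2.connectedComponentsWithStats(mm)
for i in range(1,n):
    if s[i][4]>60: print(s[i],ce[i],ray(c,ce[i],.098).round(4))
h=cv2.cvtColor(im,cv2.COLOR_RGB2HSV)
b=cv2.inRange(h,(105,120,40),(125,255,255));b[:235]=0;b[:,:285]=0;b[:,375:]=0
k=cv2.findContours(b,0,2)[0];k=max(k,key=cv2.contourArea)
bx=cv2.boxPoints(cv2.minAreaRect(k));print("tray",[ray(c,p,.022).round(3) for p in bx])
print("tray centre",np.mean([ray(c,p,.018) for p in bx],0))
cv2.imwrite("pics/crop1.png",cv2.resize(im[215:305,145:375],None,fx=3.4,fy=3.4,interpolation=2)[:,:,::-1])
for nm,uv,z in [("rackTL",(158,228),.034),("rackTR",(245,237),.034),("rackBL",(155,255),.034),("rackBR",(243,265),.034),("purple",(271,263),.09)]: print(nm,ray(c,uv,z).round(3))
E
```

```text
[ 150  225  100   45 2697] [198.08972933 246.7753059 ] [0.4798 0.0777 0.098 ]
tray [array([ 0.378, -0.19 ,  0.022]), array([ 0.489, -0.197,  0.022]), array([ 0.48 , -0.389,  0.022]), array([ 0.369, -0.379,  0.022])]
tray centre [ 0.42926907 -0.28966977  0.018     ]
rackTL [0.534 0.2   0.034]
rackTR [ 0.516 -0.048  0.034]
rackBL [0.458 0.203 0.034]
rackBR [ 0.437 -0.044  0.034]
purple [ 0.443 -0.12   0.09 ]
```

View pics/crop1.png

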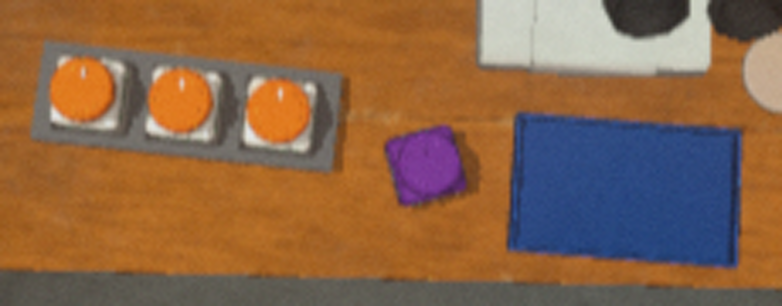

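Run:
```python
from h import *
im=snapshot("top");c=get_calibration("top");cs=get_calibration("side")
h=cv2.cvtColor(im,cv2.COLOR_RGB2HSV)
m=cv2.inRange(h,(5,215,190),(18,255,255))
mm=np.zeros_like(m);mm[228:262,155:242]=m[228:262,155:242]
mm=cv2.morphologyEx(mm,cv2.MORPH_CLOSE,np.ones((3,3)))
n,l,s,ce=cv2.connectedComponentsWithStats(mm)
for i in range(1,n):
    if s[i][4]>60: print(s[i],ce[i],ray(c,ce[i],.098).round(4))
for uv in [(334,224),(368,224)]:
  for z in [.15,.2,.25,.3,.35]:
    X=ray(c,uv,z);print(uv,X.round(3),proj(cs,X).round(0))
s=snapshot("side")
cv2.imwrite("pics/crop2.png",cv2.resize(s[70:240,80:300],None,fx=3.4,fy=3.4,interpolation=2)[:,:,::-1])
```

```text
[161 233  17  17 203] [168.77832512 241.30049261] [0.4922 0.157  0.098 ]
[190 236  17  17 199] [197.67336683 244.61809045] [0.4856 0.0791 0.098 ]
[218 239  17  17 197] [226.46700508 247.64974619] [0.4797 0.0015 0.098 ]
(334, 224) [ 0.546 -0.279  0.15 ] [168. 206.]
(334, 224) [ 0.54  -0.269  0.2  ] [167. 188.]
(334, 224) [ 0.534 -0.26   0.25 ] [166. 169.]
(334, 224) [ 0.527 -0.25   0.3  ] [165. 149.]
(334, 224) [ 0.521 -0.241  0.35 ] [163. 128.]
(368, 224) [ 0.549 -0.368  0.15 ] [139. 225.]
(368, 224) [ 0.542 -0.355  0.2  ] [139. 206.]
(368, 224) [ 0.536 -0.342  0.25 ] [138. 186.]
(368, 224) [ 0.53  -0.329  0.3  ] [137. 165.]
(368, 224) [ 0.523 -0.316  0.35 ] [136. 142.]
```

View pics/crop2.png

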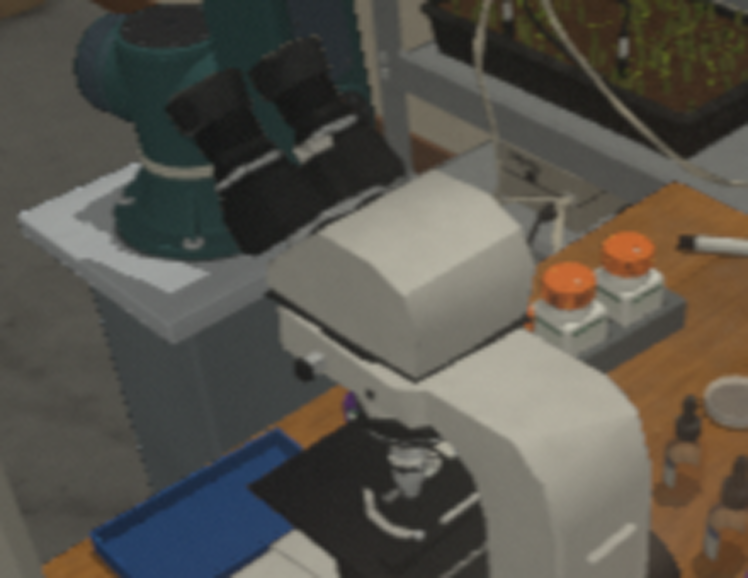

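Lids found at about (0.492,0.157), (0.486,0.079) and (0.480,0.0015), spaced 78 mm as expected. The microscope eyepieces are near (0.52,-0.3) and reach about z=0.42, so I'll pass them on the robot's side.

Emit:
{"api": "jog_arm", "payload": {
  "moves": [
    [0, 0, 0, 15, 50, 0, 94],
    [0, 0, 0, 15, 50, 0, 94],
    [0, 0, 0, 30, 50, 0, 94],
    [0, 0, 0.148, 30, 50, 0, 94],
    [0, 0, 0.148, 30, 55, 0, 94],
    [0, 0, 0.148, 30, 55, 0, 94],
    [0, 0, 0.148, 35, 58, 0, 94],
    [0, 0, 0.148, 35, 58, 0, 94],
    [0, 0, 0.148, 35, 58, 0, 94],
    [0, 0, 0.148, 35, 58, 0, 94],
    [0, 0, 0.148, 24, 59, 0, 94],
    [0, 0, 0, 0, 0, 0, 94]
  ]
}}

```text
time: 2.3
tool_pos: [0.4729, 0.0622, 0.3022]
ee_rot: [-3.141, 0.001, -0.066]
wrist_force: [-0.8, -0.5, -0.0]
width: 0.0935
```

```bash
cat > look.py <<'E'
import sys
from h import *
def lids(tag):
    c=get_calibration("wrist");im=snapshot("wrist")
    cv2.imwrite(f"pics/{tag}.png",im[:,:,::-1])
    h=cv2.cvtColor(im,cv2.COLOR_RGB2HSV)
    m=cv2.inRange(h,(5,200,170),(20,255,255));m=cv2.morphologyEx(m,cv2.MORPH_CLOSE,np.ones((5,5)))
    for k in cv2.findContours(m,0,2)[0]:
        if cv2.contourArea(k)<300: continue
        P=np.array([ray(c,p[0],.1015)[:2] for p in cv2.convexHull(k)],np.float32)
        (cx,cy),r=cv2.minEnclosingCircle(P)
        print("lid",round(cx,4),round(cy,4),"r",round(r,4),cv2.boundingRect(k))
o=get_obs();print(o["time"],o["tool_pos"].round(4),o["ee_rot"].round(4),o["wrist_force"].round(2),o["wrist_torque"].round(3),o["joint_positions"].round(3))
lids(sys.argv[1])
E
python3 look.py w1
```

```text
2.3 [0.4729 0.0622 0.3022] [-3.1407e+00  9.0000e-04 -6.5600e-02] [-0.8  -0.46 -0.02] [-0.082 -0.061 -0.016] [ 1.100e-02 -7.600e-02  1.536e+00  1.000e-03  1.683e+00  7.700e-02]
```

View pics/w1.png

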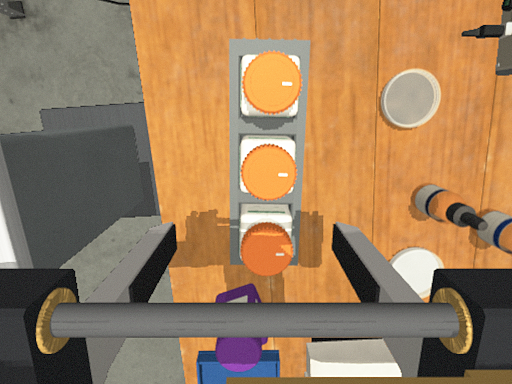

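Wrist view: lids at (275,82), (269,172) and (267,249), bars pointing away from the robot. The lid mask missed them, so I'll fix it.

```bash
sed -i 's/(5,200,170),(20,255,255)/(4,170,120),(19,255,255)/; s/area(k)<300/area(k)<300/' look.py
python3 - <<'E'
import cv2
im=cv2.imread("pics/w1.png");h=cv2.cvtColor(im,cv2.COLOR_BGR2HSV)
for p in [(275,70),(260,180),(265,255),(320,100),(300,180),(160,100),(250,262)]: print(p,h[p[1],p[0]])
E
```

```text
(275, 70) [ 18 165 253]
(260, 180) [ 16 173 253]
(265, 255) [ 11 188 229]
(320, 100) [ 16 163 230]
(300, 180) [ 38  18 160]
(160, 100) [ 15 162 226]
(250, 262) [ 11 195 226]
```

```bash
cat > w1.py <<'E'
from h import *
im=cv2.imread("pics/w1.png");h=cv2.cvtColor(im,cv2.COLOR_BGR2HSV)
import pickle
c=get_calibration("wrist")
m=cv2.inRange(h,(4,110,150),(22,255,255));w=np.zeros_like(m);w[46:276,236:305]=m[46:276,236:305]
w=cv2.morphologyEx(w,cv2.MORPH_OPEN,np.ones((5,5)))
for k in cv2.findContours(w,0,2)[0]:
    if cv2.contourArea(k)<300: continue
    P=np.array([ray(c,p[0],.1015)[:2] for p in cv2.convexHull(k)],np.float32)
    (cx,cy),r=cv2.minEnclosingCircle(P);print("lid",round(cx,4),round(cy,4),"r",round(r,4),cv2.boundingRect(k))
# hand read of top faces
for n,u,v in [("far",(244,302),(51,113)),("mid",(241,297),(145,199)),("near",(242,293),(223,275))]:
    print(n,ray(c,(np.mean(u),np.mean(v)),.1015).round(4))
print("rack",[ray(c,p,.034).round(4) for p in [(230,39),(311,39),(230,266)]])
E
python3 w1.py
python3 - <<'E'
import cv2
im=cv2.imread("pics/w1.png")[30:290,220:320];cv2.imwrite("pics/w1c.png",cv2.resize(im,None,fx=2.3,fy=2.3,interpolation=2))
E
```

```text
lid 0.4829 -0.0035 r 0.0395 (236, 223, 69, 53)
lid 0.4857 0.0783 r 0.026 (241, 145, 55, 55)
lid 0.493 0.1544 r 0.0252 (243, 52, 58, 61)
far [0.4941 0.1552 0.1015]
mid [0.4864 0.0787 0.1015]
near [0.4807 0.0036 0.1015]
rack [array([0.4571, 0.204 , 0.034 ]), array([0.5385, 0.1984, 0.034 ]), array([ 0.435 , -0.0469,  0.034 ])]
```

View pics/w1c.png

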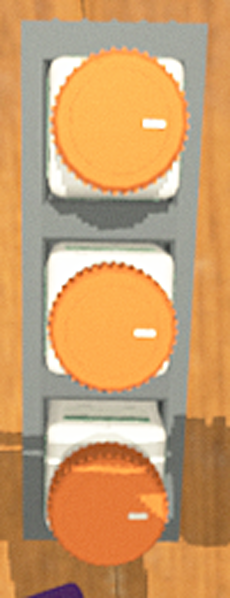

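Emit:
{"api": "jog_arm", "payload": {
  "moves": [
    [0, 0, -0.015, 13, 16, -20, 94],
    [0, 0, 0, 0, 0, -20, 94],
    [0, 0, 0, 0, 0, -10, 94],
    [0, 0, 0, 0, 0, 0, 94]
  ]
}}

```text
time: 2.85
tool_pos: [0.4849, 0.0734, 0.2522]
ee_rot: [3.141, 0.001, -0.09]
wrist_force: [-0.2, 0.0, 0.2]
width: 0.0939
```

```bash
python3 look.py w2
python3 - <<'E'
import cv2
im=cv2.imread("pics/w2.png");cv2.imwrite("pics/w2b.png",im)
E
```

```text
2.85 [0.4849 0.0734 0.2522] [ 3.1412e+00  1.2000e-03 -9.0100e-02] [-0.21  0.03  0.24] [-0.041 -0.031  0.   ] [ 0.035 -0.03   1.591 -0.     1.582  0.125]
lid 0.5348 -0.0563 r 0.058 (260, 338, 132, 39)
lid 0.41 -0.0594 r 0.0296 (161, 338, 46, 46)
lid 0.6566 0.0535 r 0.0293 (446, 183, 66, 66)
lid 0.4866 0.0823 r 0.0263 (224, 164, 66, 67)
lid 0.4947 0.0698 r 0.1063 (147, 106, 211, 197)
lid 0.4932 0.1575 r 0.025 (221, 56, 72, 75)
lid 0.6696 0.1265 r 0.0411 (491, 55, 21, 118)
lid 0.5872 0.1067 r 0.1031 (299, 0, 149, 279)
lid 0.4865 0.205 r 0.0128 (232, 0, 22, 40)
lid 0.399 0.1775 r 0.0471 (100, 0, 60, 146)
```

View pics/w2.png

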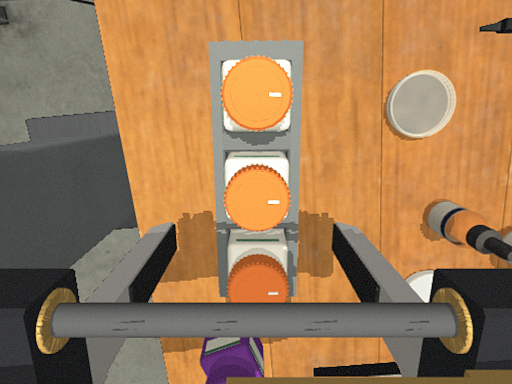

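Run:
```python
from h import *
c=get_calibration("wrist")
print(ray(c,(257.5,198),.1015),ray(c,(256.5,93),.1015)); o=get_obs();print(o["tool_pos"],o["ee_rot"])
```

```text
[0.48799907 0.08232373 0.1015    ] [0.49386314 0.15836621 0.1015    ]
[0.48523709 0.07359881 0.25308692] [ 3.14144283e+00 -4.65583025e-04 -8.98395150e-02]
```

Emit:
{"api": "jog_arm", "payload": {
  "moves": [
    [0, 0, 0.008, 1.5, 7, 0, 94],
    [0, 0, 0, 0, 0, -25, 94],
    [0, 0, 0, 0, 0, -25, 94],
    [0, 0, 0, 0, 0, -18, 94],
    [0, 0, 0, 0, 0, -10, 94],
    [0, 0, 0, 0, 0, 0, 94]
  ]
}}

```text
time: 3.65
tool_pos: [0.4867, 0.0816, 0.1744]
ee_rot: [3.141, 0.001, -0.08]
wrist_force: [-0.6, -0.4, 0.4]
width: 0.094
```

```bash
python3 look.py w3 | head -1
```

```text
3.65 [0.4867 0.0816 0.1744] [ 3.1415e+00  8.0000e-04 -8.0000e-02] [-0.56 -0.37  0.43] [ 0.018 -0.048  0.066] [0.051 0.025 1.695 0.    1.423 0.131]
```

View pics/w3.png

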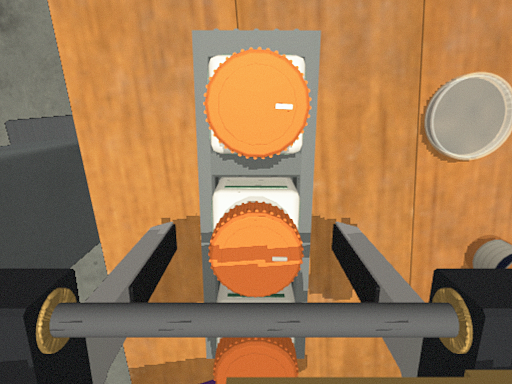

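Run:
```python
from h import *
c=get_calibration("wrist")
print(ray(c,(256,257),.1015),ray(c,(258,104),.1015),proj(c,[.4867,.0816,.0964]),proj(c,[.4847,.1066,.1015])); o=get_obs();print(o["tool_pos"])
```

```text
[0.48734233 0.07978241 0.1015    ] [0.49435629 0.157985   0.1015    ] [254.50907075 249.86276973] [246.79165777 209.52232696]
[0.48713328 0.0815866  0.17512557]
```

Emit:
{"api": "jog_arm", "payload": {
  "moves": [
    [0, 0, 0, 0, -1.5, -2, 94],
    [0, 0, 0, 0, 0, 0, 60],
    [0, 0, 0, 0, 0, 0, 48],
    [0, 0, 0, 0, 0, 0, 44],
    [0, 0, 0, 0, 0, 0, 44],
    [0, 0, 0, 0, 0, 0, 44]
  ]
}}

```text
time: 4.45
tool_pos: [0.487, 0.08, 0.1728]
ee_rot: [-3.142, -0.001, -0.08]
wrist_force: [0.4, 0.9, -2.3]
width: 0.0497
```

```bash
cat > st.py <<'E'
from h import *
F=[];T=[];P=[];R=[];J=[]
import sys
for i in range(3 if len(sys.argv)<2 else int(sys.argv[1])):
    o=get_obs();F.append(o["wrist_force"]);T.append(o["wrist_torque"]);P.append(o["tool_pos"]);R.append(o["ee_rot"]);J.append(o["joint_torque"][5])
print(o["time"],"F",np.mean(F,0).round(2),"T",np.mean(T,0).round(3),"P",np.mean(P,0).round(4),"yaw",np.mean(R,0)[2].round(4),"w",round(o["width"],4),"j6",np.round(np.mean(J),3),"q6",o["joint_positions"][5].round(4))
E
python3 st.py 5
```

```text
4.45 F [ 0.42  0.94 -2.29] T [-0.028 -0.226 -0.012] P [0.487  0.08   0.1728] yaw -0.08 w 0.0497 j6 -0.001 q6 0.1279
```

Emit:
{"api": "jog_arm", "payload": {
  "moves": [
    [0, 0, -0.015, 0, 0, 0, 44],
    [0, 0, -0.015, 0, 0, 0, 44],
    [0, 0, -0.015, 0, 0, 0, 44],
    [0, 0, 0, 0, 0, 0, 44]
  ]
}}

```text
time: 4.95
tool_pos: [0.487, 0.0798, 0.1727]
ee_rot: [3.141, -0.0, -0.125]
wrist_force: [0.6, -0.5, -0.8]
width: 0.0493
```

```bash
python3 st.py 1
```

```text
4.95 F [ 0.57 -0.53 -0.77] T [-0.28  -0.155  0.091] P [0.487  0.0798 0.1727] yaw -0.1252 w 0.0493 j6 0.133 q6 0.1731
```

Emit:
{"api": "jog_arm", "payload": {
  "moves": [
    [0, 0, -0.015, 0, 0, 0, 44],
    [0, 0, 0, 0, 0, 0, 44]
  ]
}}

```text
time: 5.2
tool_pos: [0.4871, 0.0799, 0.1728]
ee_rot: [3.141, -0.001, -0.14]
wrist_force: [0.5, -1.2, 0.0]
width: 0.0495
```

```bash
python3 st.py 1
```

```text
5.2 F [ 0.54 -1.23  0.01] T [-0.386 -0.344  0.18 ] P [0.4871 0.0799 0.1728] yaw -0.1402 w 0.0495 j6 0.172 q6 0.1881
```

Emit:
{"api": "jog_arm", "payload": {
  "moves": [
    [0, 0, -0.015, 0, 0, 0, 44],
    [0, 0, 0, 0, 0, 0, 44]
  ]
}}

```text
time: 5.45
tool_pos: [0.4871, 0.0799, 0.1729]
ee_rot: [3.142, -0.001, -0.155]
wrist_force: [2.7, -2.9, -1.0]
width: 0.0494
```

```bash
python3 st.py 1
```

```text
5.45 F [ 2.65 -2.94 -0.98] T [-0.347 -0.508  0.208] P [0.4871 0.0799 0.1729] yaw -0.155 w 0.0494 j6 0.273 q6 0.203
```

Emit:
{"api": "jog_arm", "payload": {
  "moves": [
    [0, 0, -0.012, 0, 0, 0, 44],
    [0, 0, 0, 0, 0, 0, 44]
  ]
}}

```text
time: 5.7
tool_pos: [0.4871, 0.0799, 0.1728]
ee_rot: [3.142, -0.001, -0.167]
wrist_force: [3.2, -1.2, -1.4]
width: 0.0497
```

```bash
python3 st.py 1
```

```text
5.7 F [ 3.18 -1.24 -1.4 ] T [-0.392 -0.716  0.293] P [0.4871 0.0799 0.1728] yaw -0.1669 w 0.0497 j6 0.385 q6 0.2148
```

The middle lid holds at 0.3–0.39 N m, so it is sound. I'll unwind it, release it and go to the far lid.

Emit:
{"api": "jog_arm", "payload": {
  "moves": [
    [0, 0, 0.04, 0, 0, 0, 44],
    [0, 0, 0.04, 0, 0, 0, 44],
    [0, 0, 0, 0, 0, 0, 60],
    [0, 0, 0, 0, 0, 0, 94],
    [0, 0, 0, 0, 0, 0, 94],
    [0, 0, 0, 0, 0, 25, 94],
    [0, 0, 0, 0, 0, 30, 94],
    [0, 0, 0, 3.5, 38, 0, 94],
    [0, 0, 0, 3.5, 40, 0, 94],
    [0, 0, 0, 0, 0, 0, 94]
  ]
}}

```text
time: 6.95
tool_pos: [0.4936, 0.16, 0.2276]
ee_rot: [-3.141, 0.0, -0.084]
wrist_force: [-0.6, 0.0, -0.1]
width: 0.0939
```

```bash
python3 st.py 1
python3 - <<'E'
from h import *
im=snapshot("wrist");cv2.imwrite("pics/w4.png",im[:,:,::-1])
E
```

```text
6.95 F [-0.65  0.02 -0.09] T [-0.008 -0.055  0.005] P [0.4936 0.16   0.2276] yaw -0.0838 w 0.0939 j6 0.13 q6 0.2875
```

View pics/w4.png

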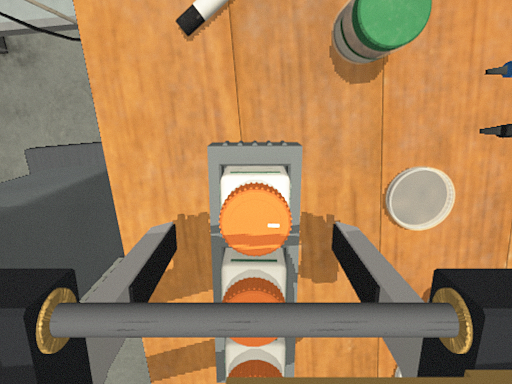

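Run:
```python
from h import *
c=get_calibration("wrist")
print(ray(c,(256,219),.1015)); o=get_obs();print(o["tool_pos"],o["joint_torque"].round(3))
```

```text
[0.49420133 0.15976878 0.1015    ]
[0.49357671 0.1587475  0.22745959] [  0.739 -31.437 -29.801   0.2    -0.034   0.034]
```

Emit:
{"api": "jog_arm", "payload": {
  "moves": [
    [0, 0, 0, 0, -0.5, -20, 94],
    [0, 0, 0, 0, 0, -20, 94],
    [0, 0, 0, 0, 0, -14.5, 94],
    [0, 0, 0, 0, 0, 0, 94],
    [0, 0, 0, 0, 0, 0, 60],
    [0, 0, 0, 0, 0, 0, 48],
    [0, 0, 0, 0, 0, 0, 44],
    [0, 0, 0, 0, 0, 0, 44],
    [0, 0, 0, 0, 0, 0, 44]
  ]
}}

```text
time: 8.12
tool_pos: [0.494, 0.1576, 0.1734]
ee_rot: [-3.141, -0.001, -0.087]
wrist_force: [0.9, -0.2, 0.3]
width: 0.0496
```

```bash
python3 st.py 1
```

```text
8.125 F [ 0.91 -0.16  0.26] T [-0.039 -0.266 -0.015] P [0.494  0.1576 0.1734] yaw -0.0869 w 0.0496 j6 -0.0 q6 0.2864
```

Emit:
{"api": "jog_arm", "payload": {
  "moves": [
    [0, 0, -0.015, 0, 0, 0, 44],
    [0, 0, -0.015, 0, 0, 0, 44],
    [0, 0, -0.015, 0, 0, 0, 44],
    [0, 0, 0, 0, 0, 0, 44],
    [0, 0, 0, 0, 0, 0, 44]
  ]
}}

```text
time: 8.75
tool_pos: [0.4939, 0.1576, 0.1733]
ee_rot: [-3.141, -0.0, -0.132]
wrist_force: [0.7, -1.1, 1.1]
width: 0.0493
```

```bash
python3 st.py 1
```

```text
8.75 F [ 0.72 -1.07  1.11] T [-0.047 -0.143 -0.017] P [0.4939 0.1576 0.1733] yaw -0.132 w 0.0493 j6 0.023 q6 0.3314
```

Emit:
{"api": "jog_arm", "payload": {
  "moves": [
    [0, 0, -0.015, 0, 0, 0, 44],
    [0, 0, -0.015, 0, 0, 0, 44],
    [0, 0, 0, 0, 0, 0, 44]
  ]
}}

```text
time: 9.12
tool_pos: [0.4938, 0.1574, 0.1733]
ee_rot: [3.141, -0.0, -0.162]
wrist_force: [-0.2, -0.7, 1.7]
width: 0.0496
```

```bash
python3 st.py 1
```

```text
9.125 F [-0.17 -0.69  1.71] T [-0.117  0.009  0.209] P [0.4938 0.1574 0.1733] yaw -0.162 w 0.0496 j6 0.217 q6 0.3614
```

Emit:
{"api": "jog_arm", "payload": {
  "moves": [
    [0, 0, -0.012, 0, 0, 0, 44],
    [0, 0, 0, 0, 0, 0, 44]
  ]
}}

```text
time: 9.38
tool_pos: [0.4939, 0.1574, 0.1733]
ee_rot: [3.141, -0.0, -0.174]
wrist_force: [-0.1, -1.4, 2.1]
width: 0.0494
```

```bash
python3 st.py 1
```

```text
9.375 F [-0.13 -1.42  2.14] T [-0.257  0.01   0.245] P [0.4939 0.1574 0.1733] yaw -0.1739 w 0.0494 j6 0.321 q6 0.3733
```

Emit:
{"api": "jog_arm", "payload": {
  "moves": [
    [0, 0, -0.01, 0, 0, 0, 44],
    [0, 0, 0, 0, 0, 0, 44]
  ]
}}

```text
time: 9.62
tool_pos: [0.4939, 0.1574, 0.1733]
ee_rot: [3.141, -0.0, -0.184]
wrist_force: [-1.0, -1.5, 3.4]
width: 0.0495
```

```bash
python3 st.py 1
```

```text
9.625 F [-1.   -1.48  3.38] T [-0.284  0.029  0.432] P [0.4939 0.1574 0.1733] yaw -0.1839 w 0.0495 j6 0.417 q6 0.3833
```

The far lid holds at about 0.42 N m, so it is sound. On to the near lid.

Emit:
{"api": "jog_arm", "payload": {
  "moves": [
    [0, 0, 0.045, 0, 0, 0, 44],
    [0, 0, 0.045, 0, 0, 0, 44],
    [0, 0, 0, 0, 0, 0, 60],
    [0, 0, 0, 0, 0, 0, 94],
    [0, 0, 0, 0, 0, 0, 94],
    [0, 0, 0, 0, 0, 25, 94],
    [0, 0, 0, 0, 0, 30, 94],
    [0, 0, 0, -3.5, -39, 0, 94],
    [0, 0, 0, -3.5, -39, 0, 94],
    [0, 0, 0, -3.5, -39, 0, 94],
    [0, 0, 0, -3, -38.5, 0, 94],
    [0, 0, 0, 0, 0, 0, 94]
  ]
}}

```text
time: 11.12
tool_pos: [0.4801, 0.0002, 0.2281]
ee_rot: [3.141, -0.0, -0.098]
wrist_force: [-0.4, 0.6, -0.2]
width: 0.094
```

```bash
python3 st.py 1
python3 - <<'E'
from h import *
im=snapshot("wrist");cv2.imwrite("pics/w5.png",im[:,:,::-1])
E
```

```text
11.125 F [-0.36  0.6  -0.22] T [-0.01  -0.053  0.014] P [4.801e-01 2.000e-04 2.281e-01] yaw -0.0983 w 0.094 j6 -0.143 q6 -0.0194
```

View pics/w5.png

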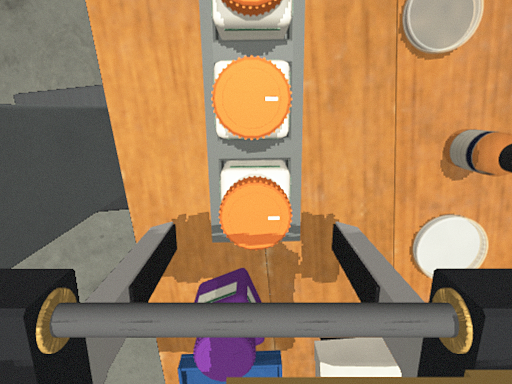

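Run:
```python
from h import *
c=get_calibration("wrist")
print(ray(c,(256,212),.1015),ray(c,(252,97),.1015)); o=get_obs();print(o["tool_pos"],o["ee_rot"])
```

```text
[0.48143648 0.00741474 0.1015    ] [0.48605623 0.08301962 0.1015    ]
[0.48025356 0.00143638 0.22810965] [-3.14087848e+00  3.85381760e-05 -9.65946083e-02]
```

Emit:
{"api": "jog_arm", "payload": {
  "moves": [
    [0, 0, 0.012, 0.5, 1, -20, 94],
    [0, 0, 0, 0, 0, -20, 94],
    [0, 0, 0, 0, 0, -15, 94],
    [0, 0, 0, 0, 0, 0, 94],
    [0, 0, 0, 0, 0, 0, 60],
    [0, 0, 0, 0, 0, 0, 48],
    [0, 0, 0, 0, 0, 0, 44],
    [0, 0, 0, 0, 0, 0, 44],
    [0, 0, 0, 0, 0, 0, 44]
  ]
}}

```text
time: 12.3
tool_pos: [0.481, 0.003, 0.1734]
ee_rot: [3.142, -0.001, -0.082]
wrist_force: [0.5, -0.1, -0.2]
width: 0.0494
```

```bash
python3 st.py 1
```

```text
12.3 F [ 0.52 -0.14 -0.23] T [-0.012 -0.189 -0.01 ] P [0.481  0.003  0.1734] yaw -0.0821 w 0.0494 j6 0.001 q6 -0.0296
```

Emit:
{"api": "jog_arm", "payload": {
  "moves": [
    [0, 0, -0.015, 0, 0, 0, 44],
    [0, 0, -0.015, 0, 0, 0, 44],
    [0, 0, -0.015, 0, 0, 0, 44],
    [0, 0, 0, 0, 0, 0, 44]
  ]
}}

```text
time: 12.8
tool_pos: [0.481, 0.0029, 0.1733]
ee_rot: [3.141, -0.001, -0.127]
wrist_force: [0.1, -0.6, 0.8]
width: 0.0493
```

```bash
python3 st.py 1
```

```text
12.8 F [ 0.13 -0.56  0.78] T [-0.168 -0.12   0.059] P [0.481  0.0029 0.1733] yaw -0.1271 w 0.0493 j6 0.11 q6 0.0154
```

Emit:
{"api": "jog_arm", "payload": {
  "moves": [
    [0, 0, -0.015, 0, 0, 0, 44],
    [0, 0, -0.015, 0, 0, 0, 44],
    [0, 0, 0, 0, 0, 0, 44]
  ]
}}

```text
time: 13.18
tool_pos: [0.481, 0.0029, 0.1733]
ee_rot: [3.141, -0.001, -0.157]
wrist_force: [0.3, -1.6, 0.2]
width: 0.0495
```

```bash
python3 st.py 1
```

```text
13.175 F [ 0.31 -1.58  0.24] T [-0.304 -0.153  0.079] P [0.481  0.0029 0.1733] yaw -0.1572 w 0.0495 j6 0.135 q6 0.0455
```

Torque is staying low at about 0.1 N m. I'll continue in small steps.

Emit:
{"api": "jog_arm", "payload": {
  "moves": [
    [0, 0, -0.015, 0, 0, 0, 44],
    [0, 0, -0.015, 0, 0, 0, 44],
    [0, 0, 0, 0, 0, 0, 44]
  ]
}}

```text
time: 13.55
tool_pos: [0.481, 0.0029, 0.1734]
ee_rot: [3.141, -0.001, -0.187]
wrist_force: [0.3, -1.9, 1.3]
width: 0.0494
```

```bash
python3 st.py 1
```

```text
13.55 F [ 0.31 -1.88  1.28] T [-0.385 -0.199  0.071] P [0.481  0.0029 0.1734] yaw -0.1873 w 0.0494 j6 0.136 q6 0.0755
```

The near lid turns steadily at about 0.13 N m, so it is the loose one. I'll screw it home.

Emit:
{"api": "jog_arm", "payload": {
  "moves": [
    [0, 0, -0.03, 0, 0, 0, 44],
    [0, 0, -0.03, 0, 0, 0, 44],
    [0, 0, -0.03, 0, 0, 0, 44],
    [0, 0, -0.03, 0, 0, 0, 44],
    [0, 0, -0.03, 0, 0, 0, 44],
    [0, 0, 0, 0, 0, 0, 44]
  ]
}}

```text
time: 14.3
tool_pos: [0.481, 0.003, 0.1734]
ee_rot: [-3.142, -0.001, -0.337]
wrist_force: [1.3, -2.3, 2.1]
width: 0.0492
```

```bash
python3 st.py 1
```

```text
14.3 F [ 1.25 -2.31  2.12] T [-0.416 -0.475  0.052] P [0.481  0.003  0.1734] yaw -0.3375 w 0.0492 j6 0.155 q6 0.2257
```

Total turn is now 0.255 rad and still free. I'll take two smaller steps per check from here.

Emit:
{"api": "jog_arm", "payload": {
  "moves": [
    [0, 0, -0.03, 0, 0, 0, 44],
    [0, 0, -0.03, 0, 0, 0, 44],
    [0, 0, 0, 0, 0, 0, 44]
  ]
}}

```text
time: 14.68
tool_pos: [0.4811, 0.003, 0.1734]
ee_rot: [-3.141, -0.001, -0.397]
wrist_force: [2.1, -2.3, 2.8]
width: 0.0496
```

```bash
python3 st.py 1
```

```text
14.675 F [ 2.14 -2.25  2.77] T [-0.498 -0.561  0.074] P [0.4811 0.003  0.1734] yaw -0.3974 w 0.0496 j6 0.156 q6 0.2857
```

Emit:
{"api": "jog_arm", "payload": {
  "moves": [
    [0, 0, -0.015, 0, 0, 0, 44],
    [0, 0, -0.015, 0, 0, 0, 44],
    [0, 0, 0, 0, 0, 0, 44]
  ]
}}

```text
time: 15.05
tool_pos: [0.481, 0.003, 0.1734]
ee_rot: [-3.142, -0.001, -0.427]
wrist_force: [3.3, -2.7, 3.0]
width: 0.0496
```

```bash
python3 st.py 1
```

```text
15.05 F [ 3.26 -2.74  2.99] T [-0.601 -0.723  0.148] P [0.481  0.003  0.1734] yaw -0.4272 w 0.0496 j6 0.141 q6 0.3155
```

Emit:
{"api": "jog_arm", "payload": {
  "moves": [
    [0, 0, -0.015, 0, 0, 0, 44],
    [0, 0, 0, 0, 0, 0, 44]
  ]
}}

```text
time: 15.3
tool_pos: [0.481, 0.0029, 0.1734]
ee_rot: [-3.141, -0.001, -0.442]
wrist_force: [2.9, -2.5, 3.2]
width: 0.0494
```

```bash
python3 st.py 1
```

```text
15.3 F [ 2.88 -2.48  3.18] T [-0.581 -0.699  0.106] P [0.481  0.0029 0.1734] yaw -0.4422 w 0.0494 j6 0.142 q6 0.3305
```

Emit:
{"api": "jog_arm", "payload": {
  "moves": [
    [0, 0, -0.015, 0, 0, 0, 44],
    [0, 0, -0.015, 0, 0, 0, 44],
    [0, 0, 0, 0, 0, 0, 44]
  ]
}}

```text
time: 15.68
tool_pos: [0.481, 0.003, 0.1734]
ee_rot: [-3.141, -0.001, -0.472]
wrist_force: [3.6, -2.7, 3.6]
width: 0.0491
```

```bash
python3 st.py 1
```

```text
15.675 F [ 3.62 -2.67  3.61] T [-0.648 -0.808  0.078] P [0.481  0.003  0.1734] yaw -0.4722 w 0.0491 j6 0.143 q6 0.3605
```

Emit:
{"api": "jog_arm", "payload": {
  "moves": [
    [0, 0, -0.015, 0, 0, 0, 44],
    [0, 0, -0.015, 0, 0, 0, 44],
    [0, 0, 0, 0, 0, 0, 44]
  ]
}}

```text
time: 16.05
tool_pos: [0.481, 0.0029, 0.1734]
ee_rot: [-3.141, -0.001, -0.502]
wrist_force: [3.9, -3.6, 4.5]
width: 0.0494
```

```bash
python3 st.py 1
```

```text
16.05 F [ 3.93 -3.63  4.48] T [-0.712 -0.869  0.091] P [0.481  0.0029 0.1734] yaw -0.5024 w 0.0494 j6 0.14 q6 0.3907
```

Emit:
{"api": "jog_arm", "payload": {
  "moves": [
    [0, 0, -0.015, 0, 0, 0, 44],
    [0, 0, -0.015, 0, 0, 0, 44],
    [0, 0, 0, 0, 0, 0, 44]
  ]
}}

```text
time: 16.42
tool_pos: [0.481, 0.0029, 0.1734]
ee_rot: [-3.141, -0.001, -0.532]
wrist_force: [3.9, -2.8, 4.2]
width: 0.0494
```

```bash
python3 st.py 1
```

```text
16.425 F [ 3.93 -2.84  4.21] T [-0.746 -0.932  0.129] P [0.481  0.0029 0.1734] yaw -0.5324 w 0.0494 j6 0.137 q6 0.4207
```

Emit:
{"api": "jog_arm", "payload": {
  "moves": [
    [0, 0, -0.015, 0, 0, 0, 44],
    [0, 0, -0.015, 0, 0, 0, 44],
    [0, 0, 0, 0, 0, 0, 44]
  ]
}}

```text
time: 16.8
tool_pos: [0.4811, 0.0029, 0.1735]
ee_rot: [-3.141, -0.001, -0.562]
wrist_force: [3.9, -2.9, 4.4]
width: 0.0496
```

```bash
python3 st.py 1
```

```text
16.8 F [ 3.92 -2.95  4.36] T [-0.743 -0.943  0.094] P [0.4811 0.0029 0.1735] yaw -0.5623 w 0.0496 j6 0.138 q6 0.4506
```

Emit:
{"api": "jog_arm", "payload": {
  "moves": [
    [0, 0, -0.015, 0, 0, 0, 44],
    [0, 0, -0.015, 0, 0, 0, 44],
    [0, 0, 0, 0, 0, 0, 44]
  ]
}}

```text
time: 17.18
tool_pos: [0.4811, 0.0029, 0.1735]
ee_rot: [-3.141, -0.001, -0.592]
wrist_force: [4.2, -3.9, 4.5]
width: 0.0495
```

```bash
python3 st.py 1
```

```text
17.175 F [ 4.16 -3.91  4.55] T [-0.731 -0.912  0.137] P [0.4811 0.0029 0.1735] yaw -0.5923 w 0.0495 j6 0.151 q6 0.4806
```

Total turn is 0.51 rad, still free.

Emit:
{"api": "jog_arm", "payload": {
  "moves": [
    [0, 0, -0.015, 0, 0, 0, 44],
    [0, 0, -0.015, 0, 0, 0, 44],
    [0, 0, 0, 0, 0, 0, 44]
  ]
}}

```text
time: 17.55
tool_pos: [0.4812, 0.0028, 0.1734]
ee_rot: [-3.141, -0.001, -0.622]
wrist_force: [5.5, -3.4, 3.5]
width: 0.0497
```

```bash
python3 st.py 1
```

```text
17.55 F [ 5.47 -3.45  3.53] T [-0.771 -0.998  0.355] P [0.4812 0.0028 0.1734] yaw -0.6216 w 0.0497 j6 0.386 q6 0.51
```

The torque has jumped to about 0.37 N m, so this is the stop. One small step more to confirm it.

Emit:
{"api": "jog_arm", "payload": {
  "moves": [
    [0, 0, -0.008, 0, 0, 0, 44],
    [0, 0, 0, 0, 0, 0, 44],
    [0, 0, 0, 0, 0, 0, 44]
  ]
}}

```text
time: 17.92
tool_pos: [0.4812, 0.0028, 0.1734]
ee_rot: [-3.142, -0.001, -0.629]
wrist_force: [4.4, -3.8, 4.3]
width: 0.0492
```

```bash
python3 st.py 1
```

```text
17.925 F [ 4.41 -3.78  4.27] T [-0.771 -0.987  0.389] P [0.4812 0.0028 0.1734] yaw -0.6294 w 0.0492 j6 0.426 q6 0.5178
```

Emit:
{"api": "jog_arm", "payload": {
  "moves": [
    [0, 0, 0.03, 0, 0, 0, 44],
    [0, 0, 0.03, 0, 0, 0, 44],
    [0, 0, 0, 0, 0, 0, 44]
  ]
}}

```text
time: 18.3
tool_pos: [0.4809, 0.0033, 0.1734]
ee_rot: [-3.141, 0.0, -0.57]
wrist_force: [3.3, -1.9, 5.0]
width: 0.0493
```

```bash
python3 st.py 1
```

```text
18.3 F [ 3.27 -1.87  4.98] T [-0.474 -0.824 -0.021] P [0.4809 0.0033 0.1734] yaw -0.5703 w 0.0493 j6 -0.021 q6 0.4587
```

Emit:
{"api": "jog_arm", "payload": {
  "moves": [
    [0, 0, 0, 0, 0, 6, 44],
    [0, 0, 0, 0, 0, 12, 44],
    [0, 0, 0, 0, 0, 15, 44],
    [0, 0, 0, 0, 0, 15, 44],
    [0, 0, 0, 0, 0, 0, 44]
  ]
}}

```text
time: 18.92
tool_pos: [0.4805, 0.0034, 0.2219]
ee_rot: [-3.141, 0.001, -0.57]
wrist_force: [-0.2, 0.1, -2.0]
width: 0.0497
```

```bash
python3 st.py 1
python3 - <<'E'
from h import *
for n in ["wrist","top"]:
  im=snapshot(n);cv2.imwrite(f"pics/{n}6.png",im[:,:,::-1] if n=="wrist" else cv2.resize(im[190:310,140:380],None,fx=3.3,fy=3.3)[:,:,::-1])
E
```

```text
18.925 F [-0.18  0.06 -2.05] T [-0.032 -0.076  0.022] P [0.4805 0.0034 0.2219] yaw -0.5699 w 0.0497 j6 0.001 q6 0.4585
```

View pics/wrist6.png

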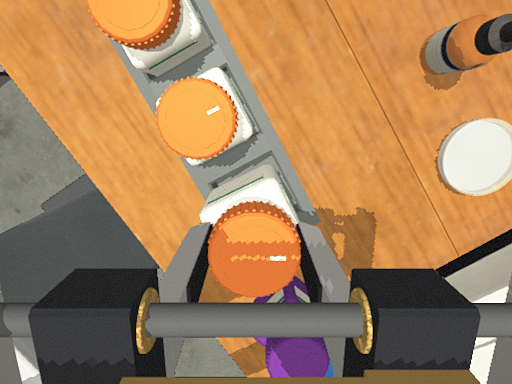

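View pics/top6.png

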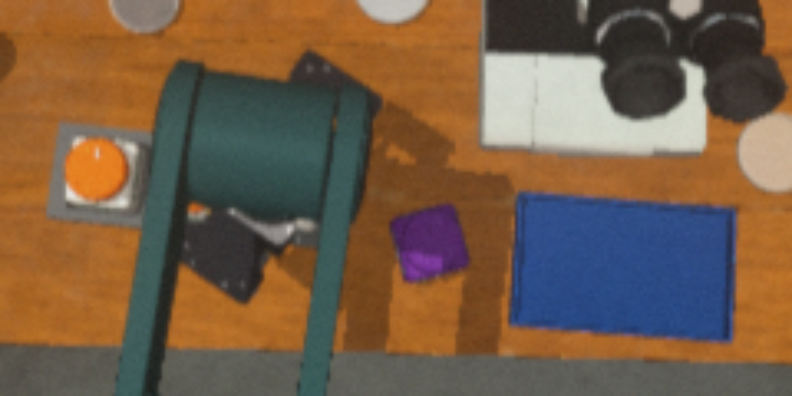

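Run:
```python
from h import *
c=get_calibration("top");cs=get_calibration("side")
for z in [.22,.3,.35,.4]:
    print(z,proj(c,[.4805,.0034,z]).round(1))
    for p in [(160,70),(370,85),(165,200),(360,215)]:
        print("  ",(ray(c,(140+p[0]/3.3,190+p[1]/3.3),z)-[.4805,.0034,0]).round(3))
# eyepiece tips: triangulate by least squares
import scipy.optimize as so
def tri(ut,us):
    f=lambda X:np.r_[proj(c,X)-ut,proj(cs,X)-us]
    r=so.least_squares(f,[.5,-.3,.3]);return r.x.round(3),np.abs(r.fun).max().round(1)
# left/right eyepiece end centre (top px; side px)
print(tri((334,215),(165,86)),tri((364,216),(140,98)),tri((364,216),(165,86)),tri((334,215),(140,98)))
im=snapshot("side");cv2.imwrite("pics/s7.png",cv2.resize(im[20:260,60:380],None,fx=2.4,fy=2.4)[:,:,::-1])
```

```text
0.22 [224.1 243.9]
   [0.078 0.091 0.22 ]
   [ 0.071 -0.066  0.22 ]
   [-0.019  0.082  0.22 ]
   [-0.026 -0.062  0.22 ]
0.3 [222.9 241.1]
   [0.066 0.081 0.3  ]
   [ 0.06  -0.065  0.3  ]
   [-0.024  0.073  0.3  ]
   [-0.03  -0.061  0.3  ]
0.35 [222.  239.2]
   [0.059 0.076 0.35 ]
   [ 0.053 -0.064  0.35 ]
   [-0.026  0.068  0.35 ]
   [-0.033 -0.06   0.35 ]
0.4 [221.  237.1]
   [0.052 0.07  0.4  ]
   [ 0.047 -0.063  0.4  ]
   [-0.029  0.062  0.4  ]
   [-0.035 -0.059  0.4  ]
(array([ 0.527, -0.222,  0.448]), np.float64(0.3)) (array([ 0.526, -0.285,  0.444]), np.float64(0.9)) (array([ 0.538, -0.259,  0.463]), np.float64(12.0)) (array([ 0.515, -0.248,  0.427]), np.float64(13.6))
```

View pics/s7.png

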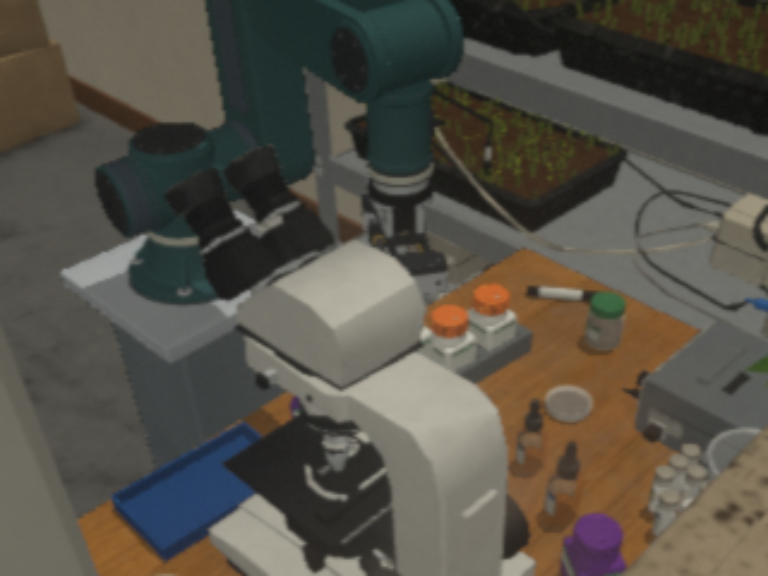

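The bottle hangs upright and weighs 2 N on the wrist. The eyepiece ends are at about (0.527,-0.22…-0.285,0.445), so I'll place it in the near part of the tray with the gripper turned to clear them.

Emit:
{"api": "jog_arm", "payload": {
  "moves": [
    [0, 0, 0, 0, 0, 39, 44],
    [0, 0, 0.16, 0, 0, 39, 44],
    [0, 0, 0.16, -26, -35, 0, 44],
    [0, 0, 0.16, -26, -35, 0, 44],
    [0, 0, 0.16, -26, -35, 0, 44],
    [0, 0, 0.16, 0, -25, 0, 44],
    [0, 0, 0.16, 0, -25, 0, 44],
    [0, 0, 0.16, 0, -25, 0, 44],
    [0, 0, 0.16, 0, 0, 0, 44],
    [0, 0, 0.16, 0, 0, 0, 44],
    [0, 0, 0.16, 0, 0, 0, 44],
    [0, 0, 0, 0, 0, 0, 44]
  ]
}}

```text
time: 20.58
tool_pos: [0.4025, -0.1767, 0.2984]
ee_rot: [-3.14, -0.0, 1.028]
wrist_force: [1.0, -0.6, -2.5]
width: 0.0496
```

```bash
python3 st.py 1
python3 - <<'E'
from h import *
for n in ["wrist","top"]:
  im=snapshot(n);cv2.imwrite(f"pics/{n}8.png",im[:,:,::-1] if n=="wrist" else cv2.resize(im[190:310,140:380],None,fx=3.3,fy=3.3)[:,:,::-1])
im=snapshot("side");cv2.imwrite("pics/s8.png",cv2.resize(im[20:260,60:380],None,fx=2.4,fy=2.4)[:,:,::-1])
E
```

```text
20.575 F [ 1.03 -0.63 -2.49] T [ 0.056 -0.115  0.052] P [ 0.4025 -0.1767  0.2984] yaw 1.028 w 0.0496 j6 -0.33 q6 -1.571
```

View pics/wrist8.png

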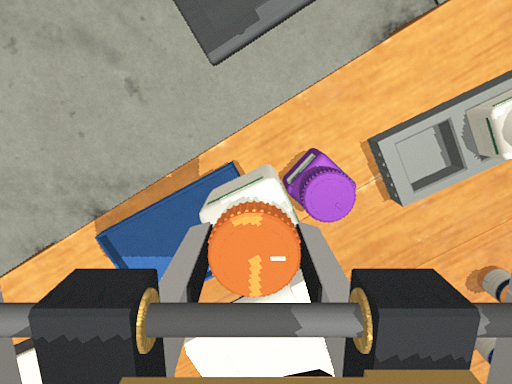

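View pics/top8.png

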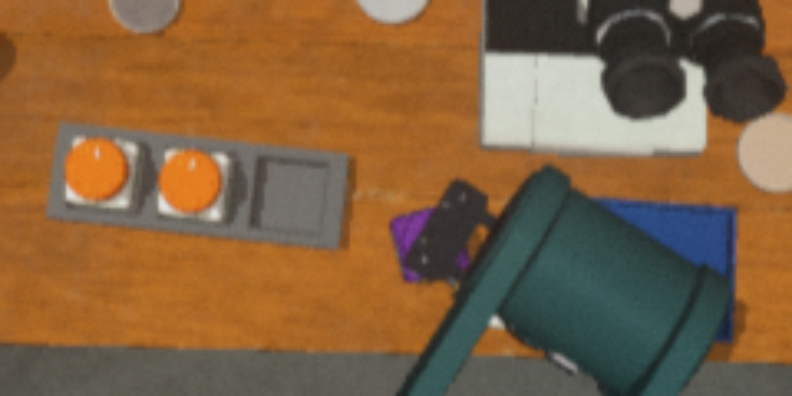

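View pics/s8.png

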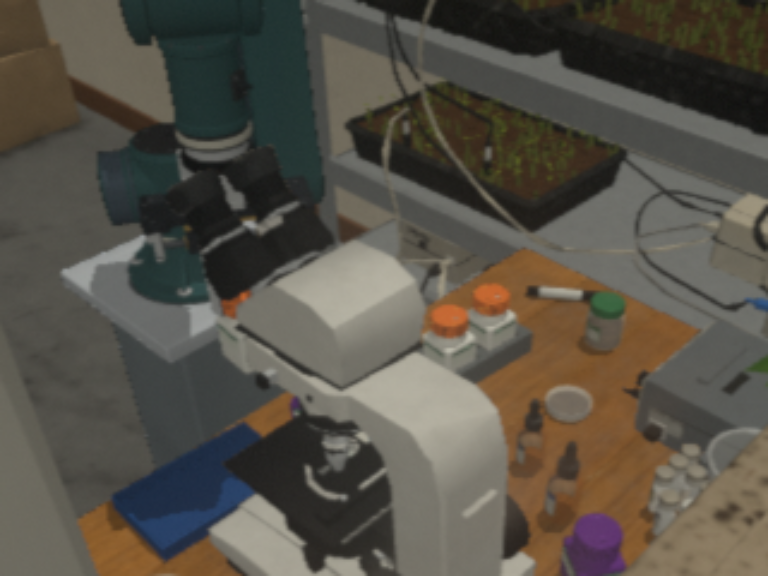

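Emit:
{"api": "jog_arm", "payload": {
  "moves": [
    [0, 0, 0, 8, -29, 0, 44],
    [0, 0, 0, 8, -29, 0, 44],
    [0, 0, 0, 0, 0, -30, 44],
    [0, 0, 0, 0, 0, -30, 44],
    [0, 0, 0, 0, 0, -25, 44],
    [0, 0, 0, 0, 0, 0, 44]
  ]
}}

```text
time: 21.48
tool_pos: [0.4177, -0.2342, 0.2118]
ee_rot: [-3.136, -0.001, 1.029]
wrist_force: [-0.2, -0.1, -1.5]
width: 0.0494
```

```bash
python3 st.py 1
python3 - <<'E'
from h import *
im=snapshot("wrist");cv2.imwrite(f"pics/wrist9.png",im[:,:,::-1])
E
```

```text
21.475 F [-0.17 -0.15 -1.48] T [-0.    -0.165  0.054] P [ 0.4177 -0.2342  0.2118] yaw 1.0288 w 0.0494 j6 0.006 q6 -1.6583
```

View pics/wrist9.png

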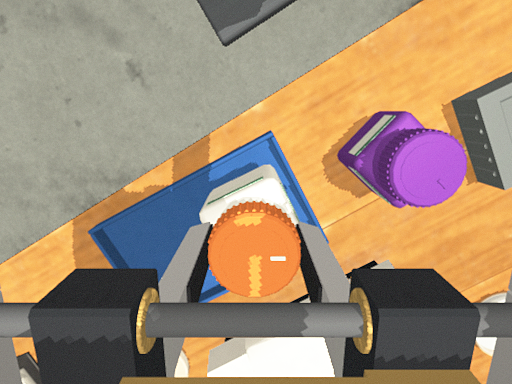

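Run:
```python
from h import *
c=get_calibration("wrist")
print([ray(c,p,.022).round(4) for p in [(272,132),(89,231),(322,240)]])
```

```text
[array([ 0.3779, -0.1924,  0.022 ]), array([ 0.3687, -0.3809,  0.022 ]), array([ 0.4865, -0.2022,  0.022 ])]
```

Emit:
{"api": "jog_arm", "payload": {
  "moves": [
    [0, 0, 0, 1, -4, -10, 44],
    [0, 0, 0, 0, 0, -15, 44],
    [0, 0, 0, 0, 0, -10, 44],
    [0, 0, 0, 0, 0, -4, 44],
    [0, 0, 0, 0, 0, -2, 44],
    [0, 0, 0, 0, 0, 0, 44]
  ]
}}

```text
time: 22.28
tool_pos: [0.42, -0.239, 0.1734]
ee_rot: [3.141, -0.0, 1.03]
wrist_force: [0.2, -0.3, -1.1]
width: 0.0495
```

```bash
python3 st.py 1
```

```text
22.275 F [ 0.17 -0.32 -1.09] T [ 0.016 -0.107 -0.054] P [ 0.42   -0.239   0.1734] yaw 1.03 w 0.0495 j6 0.0 q6 -1.665
```

Emit:
{"api": "jog_arm", "payload": {
  "moves": [
    [0, 0, 0, 0, 0, -1.5, 44],
    [0, 0, 0, 0, 0, -1.5, 44],
    [0, 0, 0, 0, 0, 0, 44]
  ]
}}

```text
time: 22.65
tool_pos: [0.4198, -0.239, 0.1702]
ee_rot: [-3.142, -0.0, 1.03]
wrist_force: [-0.6, 0.4, -1.8]
width: 0.0498
```

```bash
python3 st.py 1
```

```text
22.65 F [-0.57  0.38 -1.79] T [ 0.012 -0.195  0.05 ] P [ 0.4198 -0.239   0.1702] yaw 1.03 w 0.0498 j6 0.0 q6 -1.665
```

Emit:
{"api": "jog_arm", "payload": {
  "moves": [
    [0, 0, 0, 0, 0, -1, 44],
    [0, 0, 0, 0, 0, 0, 44]
  ]
}}

```text
time: 22.9
tool_pos: [0.42, -0.239, 0.1694]
ee_rot: [3.141, -0.0, 1.03]
wrist_force: [0.8, 1.5, -0.7]
width: 0.0495
```

```bash
python3 st.py 1
```

```text
22.9 F [ 0.76  1.53 -0.7 ] T [ 0.037 -0.141 -0.014] P [ 0.42   -0.239   0.1694] yaw 1.03 w 0.0495 j6 -0.001 q6 -1.665
```

Emit:
{"api": "jog_arm", "payload": {
  "moves": [
    [0, 0, 0, 0, 0, -0.5, 44],
    [0, 0, 0, 0, 0, 0, 44]
  ]
}}

```text
time: 23.15
tool_pos: [0.42, -0.239, 0.1693]
ee_rot: [3.141, -0.0, 1.03]
wrist_force: [-1.1, 1.6, 3.6]
width: 0.0493
```

```bash
python3 st.py 1
```

```text
23.15 F [-1.07  1.59  3.6 ] T [0.174 0.002 0.027] P [ 0.42   -0.239   0.1693] yaw 1.03 w 0.0493 j6 -0.002 q6 -1.665
```

The bottle touches the tray floor at the expected height. Releasing and lifting.

Emit:
{"api": "jog_arm", "payload": {
  "moves": [
    [0, 0, 0, 0, 0, 0, 54],
    [0, 0, 0, 0, 0, 0, 66],
    [0, 0, 0, 0, 0, 0, 76],
    [0, 0, 0, 0, 0, 0, 76],
    [0, 0, 0, 0, 0, 15, 76],
    [0, 0, 0, 0, 0, 25, 76],
    [0, 0, 0, 0, 0, 30, 76],
    [0, 0, 0, 0, 0, 30, 76],
    [0, 0, 0, -10, 20, 20, 76],
    [0, 0, 0, -10, 40, 0, 76],
    [0, 0, 0, 0, 40, 0, 76],
    [0, 0, 0, 0, 0, 0, 76]
  ]
}}

```text
time: 24.65
tool_pos: [0.3998, -0.1374, 0.2903]
ee_rot: [3.139, -0.001, 1.033]
wrist_force: [-0.7, -0.4, -0.1]
width: 0.076
```

Emit:
{"api": "jog_arm", "payload": {
  "moves": [
    [0, 0, 0, -10, 50, 0, 76],
    [0, 0, 0, -10, 50, 0, 76],
    [0, 0, 0, -10, 50, 0, 76],
    [0, 0, 0, 0, 40, 0, 76],
    [0, 0, 0, 0, 0, 0, 76]
  ]
}}

```text
time: 25.28
tool_pos: [0.37, 0.0522, 0.2895]
ee_rot: [3.14, -0.001, 1.034]
wrist_force: [-0.0, -0.6, -0.6]
width: 0.076
```

```bash
python3 st.py 1
python3 - <<'E'
from h import *
im=snapshot("top");cv2.imwrite("pics/t10.png",im[:,:,::-1]);cv2.imwrite("pics/t10c.png",cv2.resize(im[215:305,145:375],None,fx=3.4,fy=3.4,interpolation=2)[:,:,::-1])
im=snapshot("side");cv2.imwrite("pics/s10.png",cv2.resize(im[20:260,60:380],None,fx=2.4,fy=2.4)[:,:,::-1])
E
```

```text
25.275 F [-0.04 -0.57 -0.64] T [-0.029 -0.194 -0.054] P [0.37   0.0522 0.2895] yaw 1.0342 w 0.076 j6 0.197 q6 -1.0461
```

View pics/t10c.png

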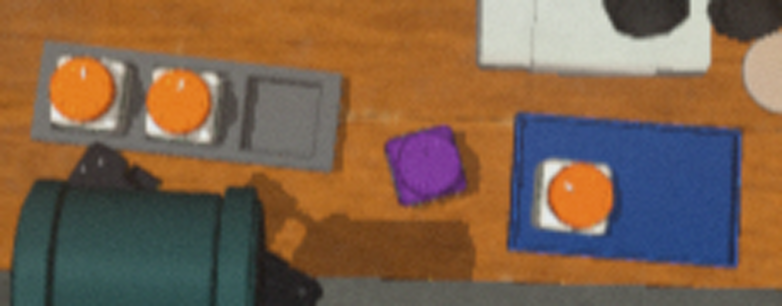

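View pics/t10.png

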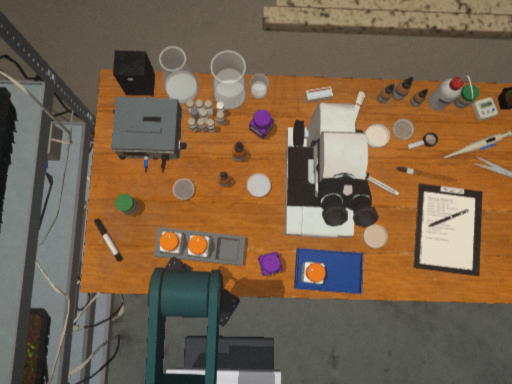

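View pics/s10.png

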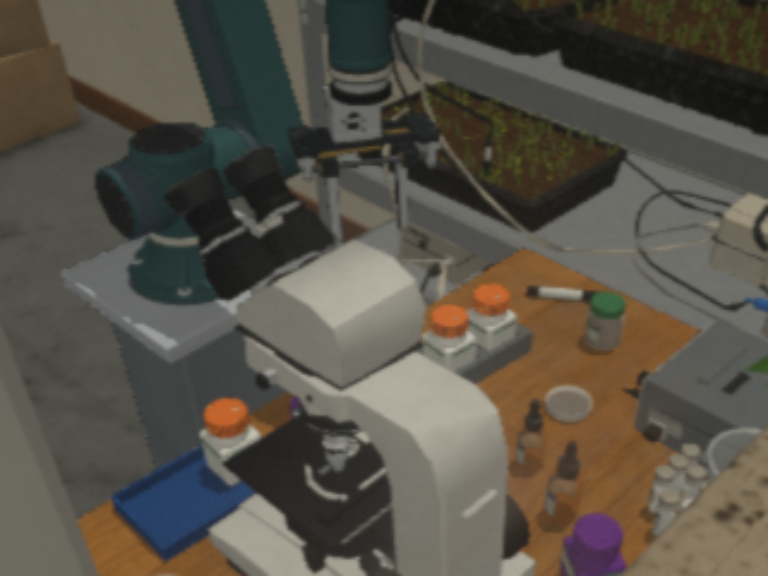

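The top view shows the bottle flat inside the tray (crop 578,196). The sound bottles are still in the rack with their lid bars unmoved, and the purple bottle is where it was. The side view shows the bottle upright. Handing in.

Run:
```python
from bench import *
print(close_job())
```

```text
the job is handed in; nothing more can be done
None
```

The loose lid was on the bottle nearest the tray. I screwed it home in the rack and stood that bottle upright in the blue tray, and the job was handed in at about 25 s.

- **Trying the lids:** I gave each one a light clockwise twist. The middle lid held at about 0.3–0.39 N m and the far lid at about 0.42 N m, so both are sound. The near lid turned freely at about 0.13 N m.
- **Seating the loose lid:** It came to a firm stop after about 0.5 rad of tool turn, play included. It read about 0.4 N m there. I eased off the spring-back before lifting.
- **Last checks:** The bottle touched the tray floor at the expected height. The top and side pictures show it upright, clear of the walls. Both sound bottles are in the rack with their lid bars unmoved, and the purple bottles and bystanders are where they were. The arm was clear of everything.
- **Where readings disagreed:** The wrist torque and last-joint torque differed by up to about 0.1 N m, but both clearly told the loose lid from the sound ones. The wrist camera placed the lids about 2–3 mm further in y than the top camera did. The grips still closed with only light side forces, up to about 6.5 N while the lid was being screwed down.

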